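# Hang-rack handle blank into the marking press

## Robot

A 6-joint arm with a two-finger parallel gripper is mounted at the origin on the work surface. World frame = base frame: x ahead of the robot, y to its left, z up, the work surface at z = 0. Lengths are in m, angles in rad, forces in N, time in s.
With the tool pointing down it reaches from about 0.15 to 0.775 m from the base axis. Payload 6.1 kg.
Tool frame: the origin (TCP) lies between the finger pads; the fingertips stand 22 mm ahead of it and the grasp point (between the pads) lies 3 mm ahead of it; x points along the fingers, z is the direction in which the jaws open and shut, and the axes are right-handed (so a half turn about x gives the same grasp; the last joint's range is limited). The gripper opens to 85 mm and grips with 20 to 120 N. Pads are 22 mm wide; open, the fingers measure 114 mm over their backs; the gripper's body (76 mm by 85 mm) begins 54 mm behind the grasp point. The pads swing forward as they close: fully open they stand 13 mm farther back than shut.
Start: joints at [1.177, 0.126, -0.04, 1.405, 0, 1.571], TCP at [0.201, 0.485, 0.228] pointing down, gripper open.
Joint ranges: [-2.72, 2.72], [-0.95, 1.95], [-1.27, 1.35], [-1.78, 2.02], [-1.46, 1.47], [-3.14, 3.14]. Speed limits (rad/s): [2.39, 2.39, 3.01, 3.14, 3.14, 3.14].

## Interface

Orientations are given as a rotation vector (axis times angle).
In Python, from cell import r gives the robot as it stands. Calls block until the motion is done:
- r.goto(position, orientation): joint-space move of the TCP to a pose.
- r.move_linear(position, rot=None, speed=0.15, guard=None): straight line of the TCP; rot=None keeps the orientation; speed is the mean speed in m/s. With guard (N) it stops when the force on the tool has changed by that much, and returns True; else False.
- r.movej(angles): joint-space move.
- r.set_gripper(opening, strength=None): opening from 0.0 (shut) to 1.0 (fully open); strength is the grip in N (None keeps the last); returns when the fingers have stopped.
- r.wait(seconds).
- r.solve_ik(position, orientation): joint angles nearest the present ones, or None.
- r.get_state(): the state.
- r.capture(name): name is "scene" or "top" or "wrist"; returns the picture (480x640x3 uint8, blue, green, red); there is no depth.
- r.camera_params(name): a dict with "fx", "fy", "cx", "cy" (pixels), "xyz" and "orientation" of the camera in the world. Camera axes: x right, y up, looking along -z (the intrinsics and any distortion apply to the point x, -y, -z); pixel columns grow to the right and rows downward; lengths in m; the calibration is good to about 2 mm. A picture is of the moment at which its call begins: read the wrist's pose just before it. camera_params takes no time and is no camera call; for the wrist camera it gives the pose at the moment of the call.
A pose or a line that the arm cannot do raises r.PlanningError and nothing moves.
- r.sign_off(): hands the job in, once; it reports no verdict.
The state is a dict: "t": time; "joint_pos": joint angles; "qvel": joint speeds; "joint_torque": joint torques, N m; "tool_pos": TCP position; "eef_rot": TCP orientation; "ft_force": force on the tool from outside, world axes, zero at the start; "wrist_torque": the same for the moment, N m; "finger_gap": opening from 0.0 (shut) to 1.0 (fully open).
Only numpy, scipy, OpenCV 4.12 (cv2) and the standard library are available. Lean on these libraries where they do the work, as an engineer would, in place of code of your own. Each camera call takes 0.05 s, during which the arm holds its last target. There are 200 camera calls.

## Task

Lift the knife-handle blank with the rectangular block head up and off its fork on the rack, and lower it gently, shank first, into the hole of the marking press until its head sits fully down, with a narrow end of the head square to the stamp. Let go of it, then press the pedal of the press right down to its stop to mark it and let the pedal come back up, leaving the blank seated. Leave the other hanging blanks, the mallet and the whetstone alone.

Things in the scene. Friction and masses are not known exactly. Their poses are not given: they have to be found in the camera images.
- blank: The blank to be marked, light wood: block head 56 mm (its x) by 40 mm (its y) by 42 mm high, the only rectangular head; round shank 26 mm in diameter hanging 95 mm down from the head, brass lowest 24 mm. 0.15 to 0.25 kg. Origin on the shank axis at the head's underside; z up. Hangs with the head's underside on a fork, its x roughly along the prongs.
- round_blank: Bystander blank on another fork: cylindrical head 48 mm in diameter, 42 mm high, flat top; round shank 26 mm in diameter hanging 95 mm down from the head, brass lowest 24 mm. Origin on the axis at the head's underside.
- dome_blank: Bystander blank on another fork: domed head 48 mm in diameter, 32 mm high; round shank 26 mm in diameter hanging 95 mm down from the head, brass lowest 24 mm. Origin on the axis at the head's underside.
- rack: Fixed wooden rack, three steel forks at y = -100, 0, 100 mm, holding the blanks in any order. Origin on the bench. A fork: two level prongs along x, 8 mm wide, 30 mm clear between, tops 125 mm above the bench; lips at the front ends (x = -40 to -45 mm) rise to 139 mm. Back rail at x = 50 to 72 mm, top at 125 mm. Foot board 14 mm thick.
- press: Fixed grey marking press. Origin on the bench under the nest hole; x from nest to stamp. Base plate 250 by 270 mm, 12 mm thick. Nest: steel post 76 by 70 mm, top 112 mm above the bench. Stamp housing 80 mm wide, x = 77 to 167 mm, top at 150 mm (a cap on it to 160 mm). Pedal on the -y side, centre line at y = -140 mm.
- nest_mouth (a point): Centre of the nest hole's mouth on the post's top face, 112 mm above the bench. Vertical through hole, 30 mm in diameter, 3 mm chamfer, 100 mm deep. Axes as the press: x towards the stamp. The blank is seated when its origin is here, its x along this x, either way round.
- stamp_face (a point): Centre of the striking face of the stamp, a 26 mm square steel block: at rest 57 mm from the nest's axis at +x of the press, 21 mm above the mouth. It comes out 28 mm along -x as the pedal goes down.
- pedal_pad (a point): Point to press: top centre of the rubber pad on the pedal, 95 mm from the hinge. Steel plate 125 by 60 by 8 mm; hinge at its end towards +x of the press, 45 mm above the bench, free end towards -x. At rest it slopes up by 0.2 rad to the free end, this point 70 mm above the bench; at the stop it is 37 mm above the bench.
- pedal (a joint): Pedal angle in rad: 0 at rest (up), 0.35 at the stop (fully down). A spring returns it; pressing at the pad takes about 4 N to start and 12 N at the stop.
- mallet: Bystander: wooden mallet lying on the bench, head 90 by 55 by 50 mm high, handle 26 mm thick. Origin on the bench under the head's centre; the handle reaches 190 mm along its -x.
- whetstone: Bystander: reddish whetstone lying on the bench, 150 by 55 by 30 mm. Origin at the centre of its underside, x along its length.
Not all that is in view belongs to the job. What is shaped like the blank but blue or turquoise is not meant.

How it is judged:
By the outcome, as a careful person would: the job done as asked, in the order asked, and still so for the second after the job is handed in, with the robot touching nothing.
It also fails if it takes over 59 s, if anything falls off the work surface, if the arm or the gripper's body presses on something with over 40 N, if the wrist force passes 120 N, or if a joint passes its speed limit or range.

## Working session

There is one attempt and no reset: what is moved stays moved. The work goes in short steps, each a Python script; the robot and the scene stay as the last script left them, time stands still between calls to the robot, and variables do not carry over. Pictures are saved under pics/ and viewed, on a budget of 10 in all, crops included, one or two more only if the job needs it, and the job is handed in when it is done.

```bash
mkdir -p pics; ls; python3 - <<'E'
from cell import r
import cv2
for n in("scene","top"):
    im=r.capture(n); cv2.imwrite(f"pics/{n}0.png",im); print(n,r.camera_params(n))
print(r.get_state())
E
```

```text
pics
scene {'fx': 591.439191208183, 'fy': 591.439191208183, 'cx': 312.6678082725257, 'cy': 236.44210534110653, 'xyz': array([1.56072378, 0.3161119 , 0.78633592]), 'orientation': array([0.70328643, 0.89333416, 1.65968082])}
top {'fx': 509.97466551001554, 'fy': 509.97466551001554, 'cx': 313.94972959162203, 'cy': 231.9729739171976, 'xyz': array([0.33084317, 0.05069555, 1.01200554]), 'orientation': array([ 0.19092476, -0.18164561, -1.4799961 ])}
{'t': 0.1, 'joint_pos': array([ 1.17700002e+00,  1.26321371e-01, -4.05225707e-02,  1.40541555e+00,
       -3.27191390e-05,  1.57081873e+00]), 'qvel': array([-0.00072226, -0.00040416,  0.00250047,  0.00061203,  0.00093584,
        0.00102015]), 'joint_torque': array([-1.83175034e-04, -4.36902094e+01,  3.53605700e+01,  1.37082255e-02,
        1.17451118e-04, -3.96741115e-06]), 'tool_pos': array([0.20130141, 0.48445491, 0.22759835]), 'eef_rot': array([-0.91525221,  1.37138448,  0.91386918]), 'ft_force': array([-0.51667408,  0.26479423,  0.09096748]), 'wrist_torque': array([-0.01613513, -0.03989279,  0.00092055]), 'finger_gap': 1.0000289535444553}
```

View pics/scene0.png

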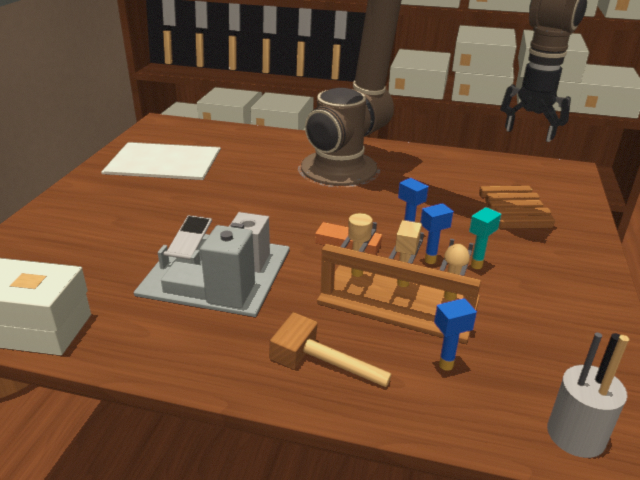

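View pics/top0.png

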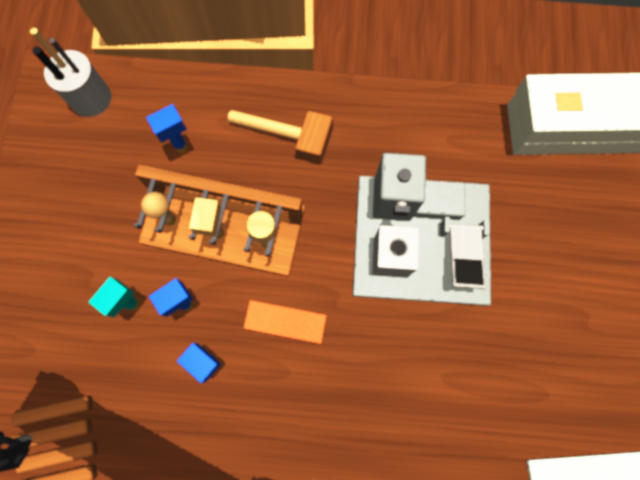

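The top view shows the rectangular head at about (204,216) on the middle fork, the nest hole at (398,248), the stamp housing at (404,175) and the pedal pad at (468,272). Next I'll measure them.

```bash
cat > h.py <<'E'
import numpy as np, cv2
from scipy.spatial.transform import Rotation as R
def cast(px,cp,z):
    px=np.atleast_2d(np.asarray(px,float))
    d=np.c_[(px[:,0]-cp['cx'])/cp['fx'],-(px[:,1]-cp['cy'])/cp['fy'],-np.ones(len(px))]
    d=R.from_rotvec(cp['orientation']).apply(d); o=np.array(cp['xyz'])
    return o+d*((z-o[2])/d[:,2])[:,None]
def proj(P,cp):
    q=R.from_rotvec(cp['orientation']).inv().apply(np.atleast_2d(P)-cp['xyz'])
    return np.c_[cp['cx']+cp['fx']*q[:,0]/-q[:,2],cp['cy']-cp['fy']*q[:,1]/-q[:,2]]
def blobs(mask,lo,hi):
    cs,_=cv2.findContours(mask.astype(np.uint8)*255,cv2.RETR_CCOMP,cv2.CHAIN_APPROX_NONE)
    return [c for c in cs if lo<cv2.contourArea(c)<hi]
def rect(c,cp,z):
    """metric min-area rectangle: centre, sizes, direction (deg) of long side"""
    P=cast(c.reshape(-1,2),cp,z)[:,:2]
    (x,y),(w,h),_=q=cv2.minAreaRect((P*1000).astype(np.float32))
    b=cv2.boxPoints(q); e=[b[1]-b[0],b[2]-b[1]]; e=max(e,key=np.linalg.norm)
    return np.round([x,y,w,h,np.degrees(np.arctan2(e[1],e[0]))%180],1)
E
python3 - <<'E'
from cell import r
from h import *
im=cv2.imread('pics/top0.png'); cp=r.camera_params('top')
hsv=cv2.cvtColor(im,cv2.COLOR_BGR2HSV)
for p in [(204,210),(204,228),(385,235),(398,248),(404,165),(468,272),(468,240),(370,290),(226,240)]: print(p,hsv[p[1],p[0]])
H,S,V=[hsv[...,i].astype(int) for i in range(3)]
roi=np.zeros(H.shape,bool); roi[185:250,130:300]=1
for c in blobs(roi&(H>15)&(H<35)&(V>200),150,2000): print('head',c.reshape(-1,2).mean(0),cv2.contourArea(c),rect(c,cp,.167))
roi[:]=0; roi[140:320,340:510]=1
for c in blobs(roi&(S<60)&(V>215),60,4000): print('bright',c.reshape(-1,2).mean(0),cv2.contourArea(c),rect(c,cp,.112))
for c in blobs(roi&(S<70)&(V>110),8000,60000): print('plate',rect(c,cp,.012),c.reshape(-1,2).mean(0))
for c in blobs(roi&(V<90),60,2000): print('dark',c.reshape(-1,2).mean(0),cv2.contourArea(c),rect(c,cp,.112),rect(c,cp,.07))
a=cv2.resize(im[150:310,130:330],None,fx=4,fy=3.6,interpolation=2)[:600]
b=cv2.resize(im[145:310,345:505],None,fx=3.6,fy=3.6)
cv2.imwrite('pics/press1.png',b); 
E
```

```text
(204, 210) [ 28  89 254]
(204, 228) [ 27  98 254]
(385, 235) [ 20   6 254]
(398, 248) [18 36 70]
(404, 165) [ 35  14 231]
(468, 272) [13 51 45]
(468, 240) [ 19  14 247]
(370, 290) [ 36  11 235]
(226, 240) [ 15 184 241]
head [259.72151899 223.86075949] 584.5 [543.6 157.7  46.   48.1  94.8]
head [195.34408602 225.26344086] 1088.0 [535.9 264.   53.8  98.7 166.2]
head [153.29230769 203.53846154] 400.5 [565.4 344.9  40.   39.7   8.7]
bright [398.19607843 246.88235294] 262.5 [536.  -88.6  32.9  33.  139.1]
bright [384.06214689 260.70621469] 873.5 [506.8 -61.7 105.1  73.   45. ]
bright [403.58333333 176.48076923] 1589.0 [671.4 -92.6  83.9  74.    0.7]
bright [403.91666667 175.4375    ] 230.0 [673.1 -93.5  30.6  35.3 140. ]
plate [ 607.5 -151.6  304.4  270.2    0.7] [416.84529703 225.87128713]
dark [468.6344086  271.25806452] 528.5 [ 501.4 -215.7   41.4   46.    94.3] [ 509.3 -228.1   43.3   48.1   94.3]
dark [397.97058824 247.08823529] 107.0 [535.8 -88.4  22.9  20.9  56.6] [545.3 -94.9  23.9  21.9  56.6]
dark [383.95104895 262.55944056] 249.5 [504.6 -63.   88.8  53.2  46.4] [512.7 -68.3  92.9  55.7  46.4]
dark [403.97643098 206.15824916] 819.5 [605.6 -90.9 176.5  87.6  52.6] [618.4 -97.5 184.8  91.7  52.6]
```

View pics/press1.png

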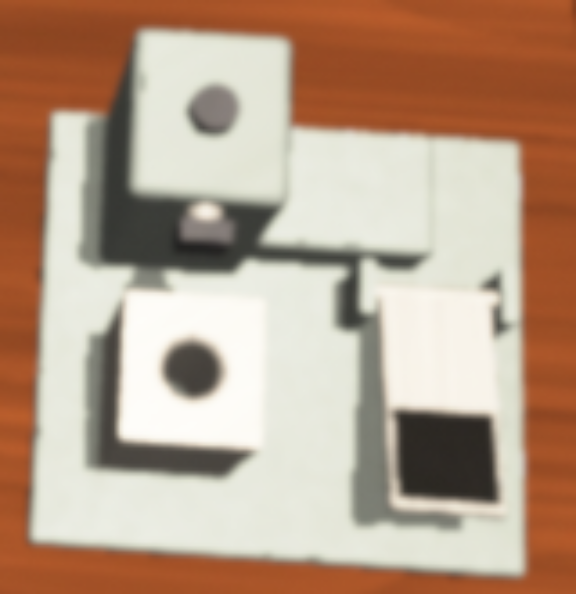

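The crop shows the hole centre at about (398,247), the stamp face just above it, and the pad at (468,272). Next: go above the blank and refine with the wrist camera.

```bash
cat >> h.py <<'E'
def down(yaw):
    """tool x down, tool z (jaws) along horizontal dir at angle yaw (rad)"""
    x=np.array([0,0,-1.]); z=np.array([np.cos(yaw),np.sin(yaw),0]); 
    return R.from_matrix(np.c_[x,np.cross(z,x),z]).as_rotvec()
E
python3 - <<'E'
from cell import r
from h import *
cp=r.camera_params('top'); p=cast((204,216),cp,.167)[0]; print(p)
for s in (1,-1):
    o=down(s*np.pi/2-.1); print(s,r.solve_ik([p[0],p[1],.38],o),r.solve_ik([.536,-.0885,.38],o))
s=1 if r.solve_ik([p[0],p[1],.38],down(np.pi/2-.1)) is not None and abs(r.solve_ik([p[0],p[1],.38],down(np.pi/2-.1))[5])<2.5 else -1
r.goto([p[0]-.04,p[1],.38],down(s*np.pi/2-.1))
cw=r.camera_params('wrist'); im=r.capture('wrist'); cv2.imwrite('pics/w0.png',im)
import pickle; pickle.dump(cw,open('w0.pkl','wb')); print(cw,r.get_state()['t'])
print(proj(p,cw), r.get_state()['tool_pos'])
E
```

```text
[0.5495403  0.25493475 0.167     ]
1 [0.43435736 0.35931433 0.60168983 1.81317183 0.         0.53435736] [-0.16363559  0.21908637  0.41136691  1.76307686  0.         -0.06363559]
-1 [ 0.43435736  0.35931433  0.60168983  1.81317183  0.         -2.6072353 ] [-0.16363559  0.21908637  0.41136691  1.76307686  0.          3.07795706]
{'fx': 332.3453281760678, 'fy': 332.3453281760678, 'cx': 321.59539024366126, 'cy': 242.77797969588522, 'xyz': array([0.42950268, 0.26380315, 0.52445139]), 'orientation': array([-0.25541149, -0.2326247 ,  1.45884549])} 1.675
[[323.96937187 245.89941765]] [0.50899461 0.25571438 0.37962994]
```

View pics/w0.png

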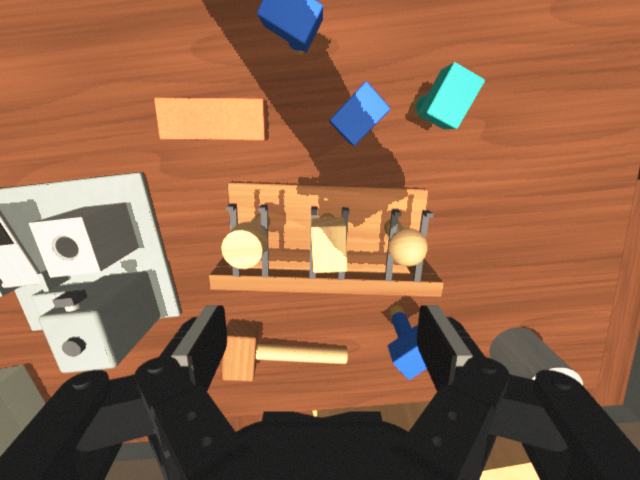

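The wrist view shows the block head at (328,246) between the round and dome heads, and the nest hole at (66,247).

```bash
python3 - <<'E'
from cell import r
from h import *
import pickle
p=np.array([.5495,.2549])
r.move_linear([p[0]+.0,p[1],.29],down(np.pi/2-.1))
cw=r.camera_params('wrist'); im=r.capture('wrist'); cv2.imwrite('pics/w1.png',im); pickle.dump(cw,open('w1.pkl','wb'))
hsv=cv2.cvtColor(im,cv2.COLOR_BGR2HSV); H,S,V=[hsv[...,i].astype(int) for i in range(3)]
c0=proj([*p,.167],cw)[0].astype(int); print(c0)
print(hsv[c0[1]-60:c0[1]+61:6,c0[0]].tolist())
roi=np.zeros(H.shape,bool); roi[c0[1]-70:c0[1]+70,c0[0]-60:c0[0]+60]=1
for t in (190,215,235):
  for c in blobs(roi&(H>15)&(H<35)&(V>t)&(S<160),800,9000): print(t,c.reshape(-1,2).mean(0),cv2.contourArea(c),rect(c,cw,.167))
cv2.imwrite('pics/w1c.png',cv2.resize(im[c0[1]-110:c0[1]+110,c0[0]-130:c0[0]+130],None,fx=2.7,fy=2.7)); print(c0-[130,110])
E
```

```text
[320 234]
[[12, 161, 173], [12, 156, 173], [12, 157, 167], [12, 153, 165], [14, 147, 142], [15, 129, 134], [16, 130, 228], [17, 129, 230], [16, 128, 231], [16, 130, 230], [17, 127, 232], [16, 126, 232], [17, 126, 232], [16, 128, 233], [17, 126, 233], [17, 124, 235], [15, 133, 159], [12, 150, 97], [14, 150, 245], [14, 148, 247], [13, 150, 239]]
190 [326.88679245 237.41509434] 2619.0 [554.7 259.7  38.7  55.2 176.8]
215 [327.0776699  238.18932039] 2598.0 [554.7 259.7  38.7  54.8 176.8]
[190 124]
```

View pics/w1c.png

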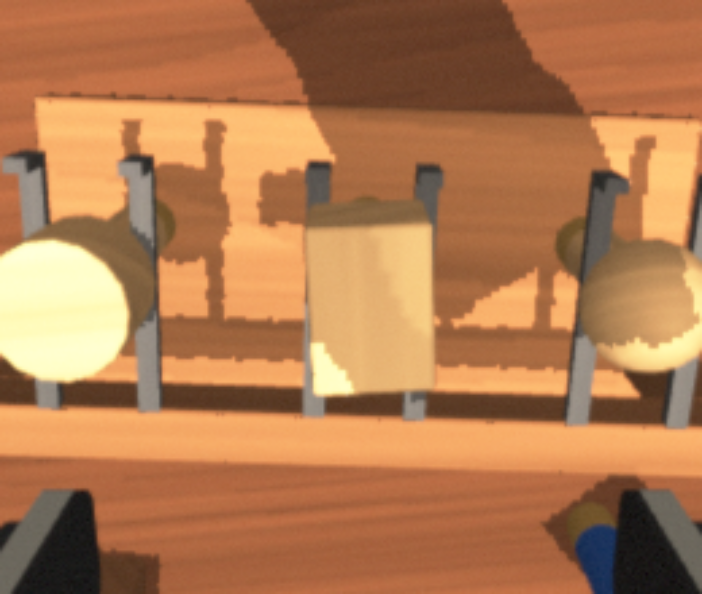

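The crop shows the head's top face clean and on its fork; the measured 55 × 39 mm fits the 56 × 40 mm given. Cross-check with the top camera, then grasp and lift.

```bash
python3 - <<'E'
from cell import r
from h import *
import sys
im=cv2.imread('pics/top0.png'); cp=r.camera_params('top'); hsv=cv2.cvtColor(im,cv2.COLOR_BGR2HSV); H,S,V=[hsv[...,i].astype(int) for i in range(3)]
roi=np.zeros(H.shape,bool); roi[185:250,180:230]=1
ok=[rect(c,cp,.167) for c in blobs(roi&(H>15)&(S<120)&(V>200),300,2000)]; print('top',ok)
w=np.array([554.7,259.7])
if not ok or np.abs(ok[0][:2]-w).max()>5: sys.exit('disagree')
c=(w*.7+ok[0][:2]*.3)/1000
o=down(np.radians(90-3.2))
r.move_linear([*c,.25],o)
print('hit',r.move_linear([*c,.154],o,speed=.1,guard=12)); f0=r.get_state()
print(f0['tool_pos'],f0['ft_force'])
r.set_gripper(0.0,60); r.wait(.2); s=r.get_state(); print(s['finger_gap'],s['finger_gap']*85,s['ft_force'],s['tool_pos'])
r.move_linear([*c,.31],o,speed=.1); s=r.get_state(); print(s['finger_gap'],s['ft_force'],s['tool_pos'],s['t'])
cv2.imwrite('pics/s1.png',r.capture('scene')[100:400,250:550])
cw=r.camera_params('wrist'); im=r.capture('wrist'); cv2.imwrite('pics/w2.png',im)
a=cv2.resize(cv2.imread('pics/s1.png'),(400,400)); b=cv2.resize(im,(400,300)); b=cv2.copyMakeBorder(b,0,100,0,0,0); cv2.imwrite('pics/c1.png',np.hstack([a,b]))
E
```

```text
top [array([553.9, 257.6,  38.4,  55.8, 177. ])]
hit False
[0.55485946 0.25926844 0.15482469] [-0.20191253  0.33507224 -0.31123808]
0.4470112795122003 37.99595875853703 [0.01594918 0.31685506 5.86206502] [0.5548049  0.25928842 0.1546826 ]
0.44362943807587335 [ 0.80879347  0.06875391 -1.40582909] [0.55431002 0.25900684 0.30938263] 6.4583
```

View pics/c1.png

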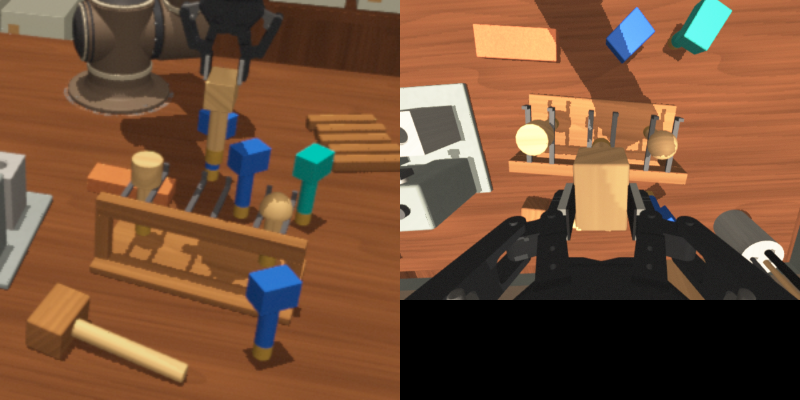

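The blank is held squarely and upright, clear of the fork. Carry it over near the press and measure the nest with the wrist camera.

```bash
python3 - <<'E'
from cell import r
from h import *
import pickle
s=r.get_state()['tool_pos']; o=down(np.radians(86.8))
r.move_linear([s[0],s[1],.345],o)
r.move_linear([.595,-.0885,.345],down(np.radians(90.)),speed=.2); r.wait(.3)
cw=r.camera_params('wrist'); im=r.capture('wrist'); cv2.imwrite('pics/w3.png',im); pickle.dump(cw,open('w3.pkl','wb'))
hsv=cv2.cvtColor(im,cv2.COLOR_BGR2HSV); H,S,V=[hsv[...,i].astype(int) for i in range(3)]
c0=proj([.536,-.0885,.112],cw)[0].astype(int); print(c0,r.get_state()['tool_pos'],r.get_state()['t'])
roi=np.zeros(H.shape,bool); y,x=max(c0[1]-70,0),c0[0]-70; roi[y:c0[1]+70,x:c0[0]+70]=1
print(hsv[c0[1],c0[0]-70:c0[0]+71:10].tolist())
for t in (70,100,130):
  for c in blobs(roi&(V<t),100,4000):
    e=cv2.fitEllipse(c); print('dark',t,np.round(e,1) if 0 else e,rect(c,cw,.112),cast(e[0],cw,.112))
for t in (180,200,220):
  for c in blobs(roi&(V>t)&(S<60),800,14000): print('top',t,cv2.contourArea(c),rect(c,cw,.112))
cv2.imwrite('pics/w3.png',im)
E
```

```text
[320 154] [ 0.59500059 -0.08819452  0.34501734] 9.1917
[[30, 24, 219], [31, 25, 221], [30, 26, 220], [30, 25, 221], [32, 23, 223], [26, 8, 253], [19, 42, 129], [32, 23, 223], [31, 24, 221], [18, 39, 164], [20, 39, 168], [32, 28, 127], [30, 24, 127], [9, 148, 86], [10, 159, 85]]
dark 70 ((324.6663513183594, 216.53411865234375), (17.83282470703125, 55.74668502807617), 89.90353393554688) [605.1 -83.9  17.9  71.5  90.1] [[ 0.60629089 -0.0837437   0.112     ]]
dark 100 ((321.46246337890625, 215.26852416992188), (16.429624557495117, 115.86011505126953), 89.50019073486328) [ 604.6 -108.9   19.1  124.    90.1] [[ 0.60478298 -0.08748112  0.112     ]]
dark 100 ((252.96754455566406, 199.80360412597656), (5.7761549949646, 27.368505477905273), 176.48370361328125) [ 5.876e+02 -1.660e+02  2.670e+01  6.900e+00  1.000e-01] [[ 0.58668614 -0.16608808  0.112     ]]
dark 100 ((323.3480529785156, 152.89309692382812), (24.502443313598633, 27.403507232666016), 168.74371337890625) [541.2 -84.8  18.4  28.2  96.9] [[ 0.53456424 -0.0854875   0.112     ]]
dark 100 ((372.942138671875, 143.8090362548828), (43.079734802246094, 142.70233154296875), 174.3043975830078) [539.8 -35.3 151.5  44.5   3.7] [[ 0.52492792 -0.03145295  0.112     ]]
dark 130 ((296.2851867675781, 209.04718017578125), (27.747724533081055, 117.31763458251953), 98.2729263305664) [ 598.2 -107.7  126.8   34.7   83.2] [[ 0.59743503 -0.11663417  0.112     ]]
dark 130 ((324.5906982421875, 155.49330139160156), (25.31947898864746, 26.49365997314453), 103.22230529785156) [538.6 -84.6  31.6  25.8  77.4] [[ 0.5373311  -0.08411076  0.112     ]]
top 180 9102.5 [ 535.  -116.1   99.7  135.7  176.2]
top 200 8960.0 [ 535.4 -116.2   99.7  134.7  176.2]
top 220 6706.0 [ 535.2 -116.5   98.9  132.4  176.2]
```

View pics/w3.png

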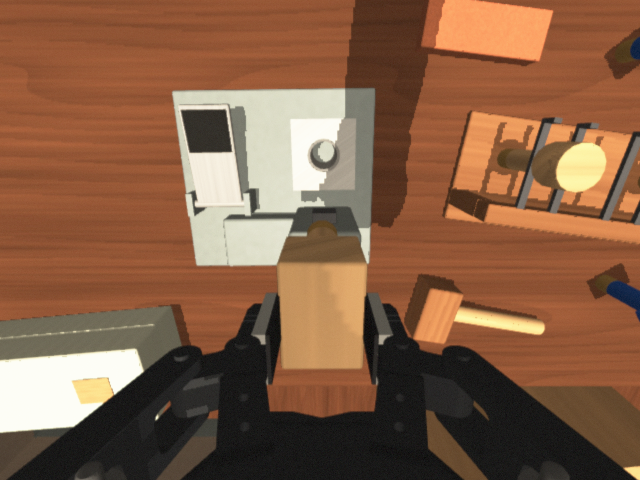

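The nest hole is at about (323,154) with light showing through it, the pad is at (207,130), and the held head covers cols 277-367. Compute press yaw and camera bias.

```bash
python3 - <<'E'
from cell import r
from h import *
import pickle
cw=pickle.load(open('w3.pkl','rb')); cp=r.camera_params('top'); im=cv2.imread('pics/w3.png')
ang=lambda a,b:np.degrees(np.arctan2(*(b-a)[[1,0]]))
W=cast([(173.5,91),(375,89),(196,266)],cw,.012)*1000; print('plate wrist',W.round(1)[:,:2].tolist(),'y-edge',ang(W[1],W[0])+90,'x-edge',ang(W[0],W[2]))
T=cast([(359.4,176.1),(353.6,295.6),(490.8,304.5),(489.4,184.7)],cp,.012)*1000; print('plate top',T.round(1)[:,:2].tolist(),ang(T[1],T[0]),ang(T[2],T[3]),ang(T[2],T[1])-90)
print('head sides',cast([(277.5,300),(367,300)],cw,.357)*1000, 'back edge',cast([(281,262),(364,262)],cw,.357)*1000,'front',cast([(281,367),(364,367)],cw,.357)*1000)
hsv=cv2.cvtColor(im,cv2.COLOR_BGR2HSV); H,S,V=[hsv[...,i].astype(int) for i in range(3)]
print('row cols V',V[135,285:362].tolist()); print('col322',V[112:198,340].tolist()); print('col300',V[112:198,298].tolist())
print('head row300 H', [(i,hsv[300,i].tolist()) for i in list(range(272,284))+list(range(360,373))])
print('head col320 V',V[225:270,320].tolist(),V[355:380,320].tolist())
print(V[138:172:1,308:340].tolist())
E
```

```text
plate wrist [[461.3, -282.2], [458.5, -17.2], [709.2, -281.5]] y-edge 0.5974280047479255 x-edge 0.1806887960806369
plate top [[701.8, -17.2], [453.6, -21.1], [458.5, -289.4], [705.6, -286.4]] 0.8953258483426783 0.6853363711044396 1.0481978825642813
head sides [[ 585.1870891  -107.23042241  357.        ]
 [ 585.15779185  -67.35116808  357.        ]] back edge [[ 567.02939042 -105.00445248  357.        ]
 [ 566.9985981   -69.4313396   357.        ]] front [[ 620.96764306 -106.98556515  357.        ]
 [ 620.94869411  -67.22384807  357.        ]]
row cols V [220, 220, 220, 220, 221, 226, 251, 253, 253, 253, 253, 253, 253, 253, 253, 253, 253, 253, 253, 253, 253, 253, 253, 253, 253, 253, 253, 253, 253, 253, 253, 253, 253, 253, 253, 253, 253, 253, 253, 253, 253, 253, 253, 253, 253, 253, 253, 253, 253, 253, 253, 252, 204, 173, 169, 171, 166, 166, 170, 168, 169, 166, 169, 167, 170, 174, 170, 168, 166, 163, 155, 131, 123, 125, 125, 126, 125]
col322 [224, 223, 222, 222, 224, 225, 240, 250, 252, 252, 251, 220, 174, 168, 169, 168, 168, 169, 166, 167, 166, 167, 169, 171, 166, 168, 169, 165, 166, 1
[... 6286 characters left out ...]
, 113, 121, 122, 126, 141, 159, 169, 171, 173, 174], [253, 253, 253, 253, 251, 240, 230, 211, 202, 195, 184, 158, 127, 120, 120, 103, 104, 118, 137, 137, 119, 117, 127, 123, 128, 141, 159, 170, 172, 175, 174, 173], [253, 253, 253, 253, 253, 252, 249, 230, 194, 203, 208, 198, 190, 187, 188, 183, 184, 187, 190, 185, 140, 129, 128, 133, 147, 161, 171, 171, 175, 174, 170, 171], [253, 253, 253, 253, 253, 253, 253, 250, 240, 229, 222, 217, 215, 214, 207, 206, 203, 204, 203, 197, 150, 140, 145, 155, 163, 172, 175, 173, 171, 170, 170, 171], [253, 253, 253, 253, 253, 253, 253, 253, 252, 250, 249, 243, 233, 228, 206, 186, 184, 194, 176, 173, 161, 158, 163, 169, 170, 175, 176, 172, 169, 170, 167, 169]]
```

Hole estimates: wrist (536.5, −85.4), top camera (536, −88.5). The head held at the known TCP shows a wrist bias of about +1 mm in y, so I use (536.5, −86.8) and press yaw 0.8°. Insert with a force guard.

```bash
python3 - <<'E'
from cell import r
from h import *
o=down(np.radians(90.8)); p=np.array([.5365,-.0868])
r.move_linear([*p,.345],o,speed=.15); r.move_linear([*p,.243],o,speed=.12); r.wait(.2)
def st(m,hit=None): s=r.get_state(); print(m,hit,s['tool_pos'].round(4),s['ft_force'].round(1),s['wrist_torque'].round(2),round(s['t'],1))
st('above')
h=r.move_linear([*p,.22],o,speed=.04,guard=6); st('entry',h)
if not h:
    h=r.move_linear([*p,.15],o,speed=.06,guard=8); st('deep',h)
    if not h: h=r.move_linear([*p,.139],o,speed=.02,guard=6); st('seat',h)
cw=r.camera_params('wrist'); cv2.imwrite('pics/w4.png',r.capture('wrist'))
E
```

```text
above None [ 0.5369 -0.0869  0.2438] [-0.3  0.8 -2. ] [-0.   -0.01 -0.03] 10.9
entry False [ 0.5365 -0.0868  0.2201] [ 0.4  0.  -2. ] [ 0.01  0.03 -0.05] 11.7
deep False [ 0.5368 -0.0869  0.1505] [ 0.7  0.1 -2.2] [ 0.02 -0.    0.03] 13.0
seat True [ 0.5366 -0.0868  0.1417] [-0.6  0.2  3.2] [-0.06 -0.01  0.02] 13.4
```

Seated: TCP 0.1417 against 0.1418 expected, with no side load. Release, retreat, check.

```bash
python3 - <<'E'
from cell import r
from h import *
o=down(np.radians(90.8)); p=np.array([.5365,-.0868])
r.set_gripper(.8); r.wait(.2); s=r.get_state(); print(s['finger_gap'],s['ft_force'],s['tool_pos'])
r.move_linear([*p,.30],o,speed=.1)
r.wait(.2)
cw=r.camera_params('wrist'); a=r.capture('wrist'); cv2.imwrite('pics/w5.png',a); b=r.capture('scene')
hsv=cv2.cvtColor(a,cv2.COLOR_BGR2HSV); H,S,V=[hsv[...,i].astype(int) for i in range(3)]
c0=proj([*p,.154],cw)[0].astype(int); roi=np.zeros(H.shape,bool); roi[max(c0[1]-70,0):c0[1]+60,c0[0]-60:c0[0]+60]=1
for t in (140,180,200):
  for c in blobs(roi&(H>12)&(H<35)&(V>t)&(S>60)&(S<165),800,9000): print(t,c.reshape(-1,2).mean(0),rect(c,cw,.154))
print(c0)
for t in (90,60):
  roi2=np.zeros(H.shape,bool); roi2[:,:c0[0]-60]=1
  for c in blobs(roi2&(V<t),700,6000): print('pad',c.reshape(-1,2).mean(0),rect(c,cw,.07))
cv2.imwrite('pics/c2.png',np.hstack([cv2.resize(a,(400,300)),cv2.resize(b[160:340,120:360],(400,300))]))
print(r.get_state()['t'])
E
```

```text
0.8014190132002984 [-0.48385621  0.3630566   0.51989121] [ 0.53590781 -0.08669118  0.14073471]
140 [320.40277778 223.1712963 ] [533.2 -86.   61.5  40.1   1.6]
180 [321.46733668 225.64321608] [536.2 -85.9  55.4  40.1   1.6]
200 [321.34343434 225.69191919] [536.  -86.3  54.6  39.3   1.2]
[320 227]
pad [197.79041916 183.06586826] [ 510.6 -225.3   44.5   53.5   90.8]
16.1167
```

View pics/c2.png

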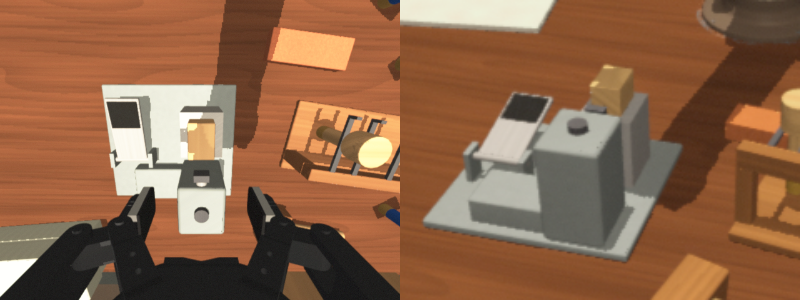

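The head is seated and square: yaw 1.2–1.6° against 0.8° for the press, and its top face at the expected height. The pad is at (510, −227) in both views. Now the pedal.

```bash
python3 - <<'E'
from cell import r
from h import *
o=down(np.radians(90.8)); p=np.array([.510,-.2268])
def st(m,hit=None): s=r.get_state(); print(m,hit,s['tool_pos'].round(4),s['ft_force'].round(1),round(s['finger_gap'],2),round(s['t'],1))
r.move_linear([*p,.30],o,speed=.15); r.set_gripper(0.0,60)
r.move_linear([*p,.115],o,speed=.12); r.wait(.2); st('above')
h=r.move_linear([*p,.085],o,speed=.04,guard=2.5); st('touch',h)
h=r.move_linear([*p,.05],o,speed=.03,guard=22); st('press',h)
r.wait(.2); st('held')
cv2.imwrite('pics/s_press.png',r.capture('scene'))
r.move_linear([*p,.115],o,speed=.05); st('up')
r.move_linear([*p,.30],o,speed=.15)
r.move_linear([.38,-.2268,.33],o,speed=.15); r.wait(.3)
a=cv2.imread('pics/s_press.png')[150:350,100:360]; b=r.capture('top'); cv2.imwrite('pics/top9.png',b)
c=r.capture('scene')[150:350,100:360]; st('end')
cv2.imwrite('pics/c3.png',np.hstack([cv2.resize(a,(390,300)),cv2.resize(c,(390,300))]))
im=b; hsv=cv2.cvtColor(im,cv2.COLOR_BGR2HSV); H,S,V=[hsv[...,i].astype(int) for i in range(3)]; cp=r.camera_params('top')
roi=np.zeros(H.shape,bool); roi[205:285,360:440]=1
for k in blobs(roi&(H>12)&(H<35)&(S>60)&(S<140)&(V>180),300,2000): print('head',rect(k,cp,.154))
roi[:]=0; roi[240:300,445:500]=1
for k in blobs(roi&(V<90),200,2000): print('pad',k.reshape(-1,2).mean(0),rect(k,cp,.07))
E
```

```text
above None [ 0.5102 -0.2269  0.1154] [ 0.3 -0.3 -1.1] 0.0 19.8
touch False [ 0.5101 -0.2269  0.0852] [0.5 0.5 0.3] -0.0 20.7
press False [ 0.5092 -0.2268  0.0499] [-4.4 -0.1  6.6] -0.0 22.0
held None [ 0.5092 -0.2268  0.05  ] [-4.9 -0.2  6.5] -0.0 22.2
up None [ 0.5098 -0.2267  0.1146] [ 0.9  0.2 -0.2] 0.0 23.7
end None [ 0.3802 -0.2268  0.3298] [-0.8 -0.6  0.2] -0.0 26.5
head [534.5 -87.2  57.   39.9   2.1]
pad [468.36263736 271.24175824] [ 509.3 -228.1   43.3   48.1   94.3]
```

View pics/c3.png

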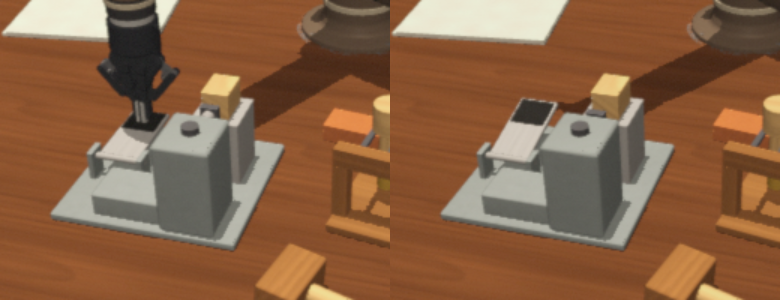

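That press built only 6.5 N, short of the roughly 12 N expected at the stop, so the pedal was not fully down. Press again, deeper, until the force rises sharply at the stop.

```bash
python3 - <<'E'
from cell import r
from h import *
o=down(np.radians(90.8)); p=np.array([.510,-.2268])
def st(m,hit=None): s=r.get_state(); print(m,hit,s['tool_pos'].round(4),s['ft_force'].round(1),round(s['t'],1))
r.move_linear([*p,.30],o,speed=.2); r.move_linear([*p,.10],o,speed=.15); r.wait(.2); st('above')
for z in [.08,.07,.06,.05,.045,.04,.035,.03]:
    h=r.move_linear([*p,z],speed=.03,guard=22); st(z,h)
    if h or r.get_state()['ft_force'][2]>22: break
r.wait(.3); st('held'); a=r.capture('scene')
cv2.imwrite('pics/p2.png',cv2.resize(a[180:300,130:290],(800,600))); 
E
```

```text
above None [ 0.5104 -0.227   0.1006] [ 0.4  0.1 -0.4] 29.0
0.08 False [ 0.5101 -0.2269  0.0801] [ 0.4  0.1 -0.1] 29.8
0.07 False [ 0.5098 -0.2267  0.0698] [-0.2 -0.1 -0.1] 30.3
0.06 False [ 0.5097 -0.227   0.06  ] [-2.8  0.   3.5] 30.8
0.05 False [ 0.5097 -0.2269  0.0502] [-3.2 -1.   5.2] 31.3
0.045 False [ 0.5098 -0.227   0.0454] [-4.1 -0.8  7.9] 31.6
0.04 False [ 0.5098 -0.2269  0.0406] [-4.8 -0.3  8.2] 31.9
0.035 False [ 0.51   -0.227   0.0358] [-4.5 -1.4  9.6] 32.2
0.03 True [ 0.5101 -0.227   0.0346] [-3.2  2.4 11.2] 32.4
held None [ 0.5101 -0.227   0.0346] [-4.8  1.6 12.9] 32.7
```

View pics/p2.png

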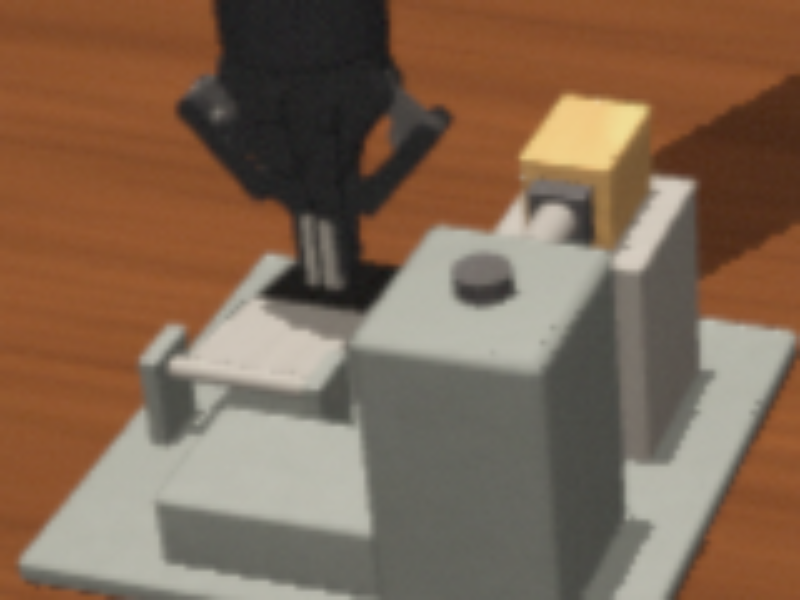

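The pedal is now nearly flat, the stamp is against the head, and travel is about 33 mm. Push a little more to confirm the hard stop, then release.

```bash
python3 - <<'E'
from cell import r
from h import *
o=down(np.radians(90.8)); p=np.array([.510,-.2268])
def st(m,hit=None): s=r.get_state(); print(m,hit,s['tool_pos'].round(4),s['ft_force'].round(1),round(s['t'],1)); return s['ft_force'][2]
for z in [.0335,.0325,.0315,.0305,.0295]:
    h=r.move_linear([*p,z],speed=.015,guard=25); r.wait(.1)
    if st(z,h)>22: break
r.wait(.2); st('held')
r.move_linear([*p,.10],speed=.06); st('up')
r.move_linear([*p,.30],speed=.15); r.move_linear([.38,-.2268,.33],speed=.2); r.wait(.3); st('end')
b=r.capture('top'); c=r.capture('scene')
hsv=cv2.cvtColor(b,cv2.COLOR_BGR2HSV); H,S,V=[hsv[...,i].astype(int) for i in range(3)]; cp=r.camera_params('top')
roi=np.zeros(H.shape,bool); roi[205:285,360:440]=1
for k in blobs(roi&(H>12)&(H<35)&(S>60)&(S<140)&(V>180),300,2000): print('head',rect(k,cp,.154))
roi[:]=0; roi[240:300,445:500]=1
for k in blobs(roi&(V<90),200,2000): print('pad',k.reshape(-1,2).mean(0),rect(k,cp,.07))
cv2.imwrite('pics/c4.png',np.hstack([cv2.resize(b[90:330,100:500],(400,300)),cv2.resize(c[160:340,120:360],(400,300))]))
E
```

```text
0.0335 False [ 0.5101 -0.227   0.0347] [-5.7  0.6 10.3] 33.1
0.0325 False [ 0.5102 -0.227   0.0345] [-7.3 -0.2 16.8] 33.5
0.0315 False [ 0.5102 -0.227   0.0342] [-9.4  0.7 21.7] 33.8
0.0305 False [ 0.5102 -0.227   0.034 ] [-12.    3.3  27.8] 34.2
held None [ 0.5102 -0.227   0.0341] [-11.1   3.   27.6] 34.4
up None [ 0.5097 -0.2267  0.0995] [ 0.  -0.1  0.1] 35.7
end None [ 0.3806 -0.2268  0.3294] [-0.1  0.8  0.3] 38.3
head [533.7 -87.3  58.6  39.9   2.1]
pad [468.36263736 271.24175824] [ 509.3 -228.1   43.3   48.1   94.3]
```

View pics/c4.png

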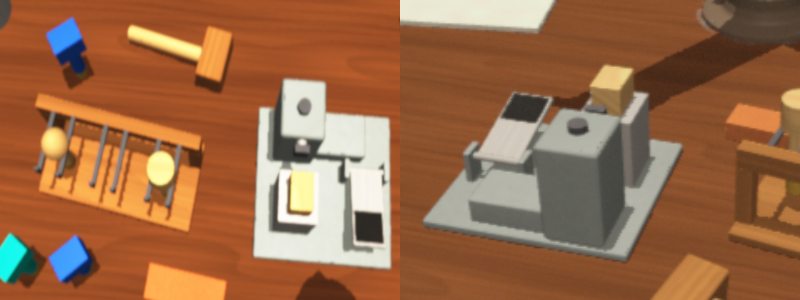

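The hard stop is confirmed: the force rose to 28 N with no further travel. The pedal is back up, the blank is seated and the bystanders are untouched.

```bash
python3 -c "
from cell import r
r.sign_off()"
```

```text
the job is handed in; nothing more can be done
```

I lifted the block-head blank off the middle fork, lowered it into the nest, let go, pressed the pedal to its stop and handed the job in at about 38 s on the robot's clock.

- **Seating:** The blank touched down with the TCP at 0.1417 m (0.1418 m expected) and almost no side force. In the last pictures it was still seated, with a narrow end towards the stamp. Its yaw read 1.2–2.1° against about 0.8° for the press, so it is square to within about 1°.
- **Pedal:** My first press was too shallow: it reached only 6.5 N and did not get to the stop. I pressed again until the force rose from 10 to 28 N with under 1 mm more travel, after about 33 mm in all. In the held picture the stamp was against the head. The pedal came back up to its starting position.
- **Disagreements:**
  - The closed fingertips met the pad about 20 mm lower than the stated fingertip offset implied, which is why the first press fell short.
  - The top and wrist cameras differed by 2–3 mm in y, and I used a value in between.
- **Other objects:** The last view shows the other hanging blanks, the mallet and the whetstone apparently where they were. I judged this by eye and did not measure it.

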